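# Clamp a ring on the expanding mandrel, three clicks, and hold

## Robot

A 6-joint arm with a two-finger parallel gripper is mounted at the origin on the work surface. World frame = base frame: x ahead of the robot, y to its left, z up, the work surface at z = 0. Lengths are in m, angles in rad, forces in N, time in s.
With the tool pointing down it reaches from about 0.3 to 0.825 m from the base axis. Payload 5.4 kg.
Tool frame: the origin (TCP) lies at the very end of the fingers, on their centre line; the grasp point (between the pads) lies 19 mm behind it; z points along the fingers, y is the line along which they close (so a half turn about z gives the same grasp; the last joint's range is limited). The gripper opens to 92 mm and grips with 3 to 60 N. Pads are 20 mm wide; open, the fingers measure 128 mm over their backs; the gripper's body (75 mm by 189 mm) begins 69 mm behind the grasp point.
Start: joints at [1.094, 0.158, 1.597, -0, 1.386, -0.21], TCP at [0.152, 0.555, 0.215] pointing down, gripper open.
Joint ranges: [-2.91, 2.91], [-0.94, 2.29], [0.18, 2.7], [-1.29, 4.43], [0.17, 2.64], [-3, 3]. Speed limits (rad/s): [2.57, 2.57, 3.14, 3.14, 3.14, 3.14].

## Interface

Orientations are given as a unit quaternion [x, y, z, w].
In Python, from cell import arm, camrig, telemetry gives the robot as it stands (arm), with the cameras (camrig) and the readings (telemetry).
- The arm moves only by the shell command python3 jog.py [OPENING] [FORCE], which reads ROWS from standard input. ROWS is a JSON list of rows, 1 to 20 of them, each of 6 numbers: dx, dy, dz in m, then a rotation vector rx, ry, rz in rad; each row shifts and turns the commanded pose from where the row before left it, along the tool's axes as they then stand; what a row does not reach is not made up. A row lasts 1/8 s, in which the tool goes at most 0.0625 m and 0.188 rad, less where a joint would pass 70% of its speed; a pose out of reach is approached as far as the arm can. OPENING is the finger opening in m, set as the command begins (- or left out keeps the last). The fingers move at their own pace and stop on an object; FORCE is the grip in N (left out, the last holds). Time passes only in rows, so rows that do not move let the fingers close. It prints the time, the measured TCP pose, the force, the opening and the grip force at its end. Input that does not fit is refused with a message, and nothing moves.
- telemetry.sense(): the state, without advancing time (a new reading comes with each control period).
- camrig.camera(name): name is "scene" or "top"; returns a dict with "frame" (384x512x3 uint8, red, green, blue), "fx", "fy", "cx", "cy" (pixels), "dist" ([k1, k2, p1, p2, k3] as OpenCV has them; the pictures are not rectified), "xyz" and "orientation" of the camera in the world. Camera axes: x right, y down, z forward; pixel columns grow to the right and rows downward; lengths in m; the calibration is good to about 2 mm. A picture is of the moment at which its call begins. There is no depth.
- arm.sign_off(): hands the job in; it is judged then, once.
The state is a dict: "time_s": time; "joint_pos": joint angles; "joint_velocities": joint speeds; "joint_torque": joint torques, N m; "ee_pos": TCP position; "eef_rot": TCP orientation; "wrist_force": force on the tool from outside, world axes, zero at the start; "moment": the same for the moment, N m; "width": finger opening in m; "finger_force": force on a finger pad.
Only numpy, scipy, OpenCV 4.12 (cv2) and the standard library are available. Lean on these libraries where they do the work, as an engineer would, in place of code of your own. Each camera call takes 0.05 s, during which the arm holds its last target. There are 200 camera calls.

## Task

Slip the plain ring from the steel bench block over the jaws of the expanding mandrel so that it sits flat on the shoulder, and only then pull the mandrel's lever round, clockwise seen from above, by three clicks: count them by feel, do not pull on to a fourth. The lever springs back if let go, so finish while still holding it in the third notch, and leave the flat blank, the hammer and the bur box where they are.

Things in the scene. Friction and masses are not known exactly. Their poses are not given: they have to be found in the camera images.
- ring: Loose plain metal ring, a broad band, lying flat: outside diameter 28 mm, hole 22 mm, 10 mm tall, about 25 g. Origin: centre of its underside, z up. It lies towards one end of the steel block (either end); the rectangular flat blank lies towards the other end, about 65 mm away along the block's y.
- block: Fixed steel bench block on a black rubber foot, 95 (x) by 135 (y) mm at the foot, top face 85 by 125 mm, 22 mm high. Origin: centre of its underside.
- mandrel: Fixed bench mandrel: round grey foot 156 mm across and 12 mm high, dark column 80 mm across to 36 mm, and on its vertical axis four small upright steel jaws. Origin: centre of the foot's underside, z up the axis; its -x points roughly where the third notch is.
- shoulder (a point): Point on the mandrel's axis at the level of the round shoulder, 40 mm across, 72 mm above the bench, where the ring must sit flat. Four round-topped upright jaws rise 29 mm from it, together 17 mm across with the lever at rest; each spreads 2.2 mm per rad of lever and so centres the ring. The lever's flat arm lies lower, 55 to 63 mm above the bench, its hub up to 65 mm.
- lever (a joint): Lever angle (rad): 0 at rest, growing clockwise from above, at most 1.35. A spring drives it back (4-5 N at the grip). A sprung roller under the arm rides over the quadrant's ridges, every 0.2 rad: at the grip the force rises to 6-7.5 N as it climbs out of a notch, then falls to about 3 N as it drops over the crest into the next: one click. No notch holds it unaided.
- grip_mid (a point): Middle of the lever's upright black grip, a cylinder 18 mm thick and 47 mm tall that spins freely on its own axis, 120 mm from the mandrel's axis; this point is 25 mm above the grip's lower end (88 mm above the bench), its top is at 110 mm.
- pin (a point): Point of the lever under its dark plunger housing, at the sprung roller, 60 mm from the mandrel's axis, 50 mm above the bench.
- quadrant: Notched steel quadrant round the column, fixed, but set round up to 0.15 rad either way each time. Origin on the mandrel's axis at bench height; its third notch lies along its own -x; there y reads +12 mm per notch further on, -12 mm per notch before. Six radial ridges side by side, 43 to 77 mm from the axis, tops 46 mm above the bench, 0.2 rad apart; before the first the lever moves freely.
- blank: Loose rectangular flat metal blank, 34 x 24 x 4 mm, at the other end of the block. Bystander.
- hammer: Loose hammer lying on the bench. Bystander.
- bur_box: Loose orange box of burs, 75 x 110 mm, 68 mm high with the burs. Bystander.

How it is judged:
By the outcome, as a careful person would: the job done as asked, in the order asked, and still so for the second after the job is handed in, while the arm keeps its last pose, push and grip.
It also fails if it takes over 72 s, if anything falls off the work surface, if the arm or the gripper's body presses on something with over 40 N, if the wrist force passes 120 N, or if a joint passes its speed limit or range.

## Working session

There is one attempt and no reset: what is moved stays moved. The work goes in short steps, Python scripts to look and compute and a shell command to move; the robot and the scene stay as the last step left them, time stands still between calls to the robot, and variables do not carry over. Pictures are saved under pics/ and viewed, at most 10 in all, crops included, and the job is handed in when it is done.

```bash
ls; mkdir -p pics; cat > h.py <<'E'
import numpy as np, cv2
from cell import arm, camrig, telemetry
from scipy.spatial.transform import Rotation as R
def K(c): return np.array([[c['fx'],0,c['cx']],[0,c['fy'],c['cy']],[0,0,1.]])
def ray(c,uv):
    p=cv2.undistortPoints(np.array(uv,float).reshape(-1,1,2),K(c),np.array(c['dist'],float)).reshape(-1,2)
    d=R.from_quat(c['orientation']).apply(np.c_[p,np.ones(len(p))])
    return np.array(c['xyz']),d
def onz(c,uv,z):
    o,d=ray(c,uv); return o+d*((z-o[2])/d[:,2])[:,None]
def proj(c,P):
    r=R.from_quat(c['orientation']).inv(); o=np.array(c['xyz'])
    return cv2.projectPoints(np.array(P,float).reshape(-1,1,3),r.as_rotvec(),-r.apply(o),K(c),np.array(c['dist'],float))[0].reshape(-1,2)
E
python3 - <<'E'
from h import *
for n in ('scene','top'):
    c=camrig.camera(n); cv2.imwrite(f'pics/{n}0.png',c['frame'][:,:,::-1]); print(n,c['fx'],c['xyz'],c['orientation'])
s=telemetry.sense();print(s['ee_pos'],s['eef_rot'],s['wrist_force'])
E
```

```text
cell.py
jog.py
pics
scene 358.22436157209285 [1.32074264 0.34486025 0.70856113] [ 0.47562379  0.7657329  -0.36105059 -0.2389092 ]
top 348.6077150602629 [0.51184697 0.0271143  0.90528585] [-0.69587204  0.71513184 -0.03410043  0.05644217]
[0.15132628 0.55413626 0.21372909] [ 1.32995273e-01  9.91116306e-01 -7.95441078e-04 -3.05017371e-04] [-0.28551458  0.33802792  0.0583754 ]
```

View pics/scene0.png

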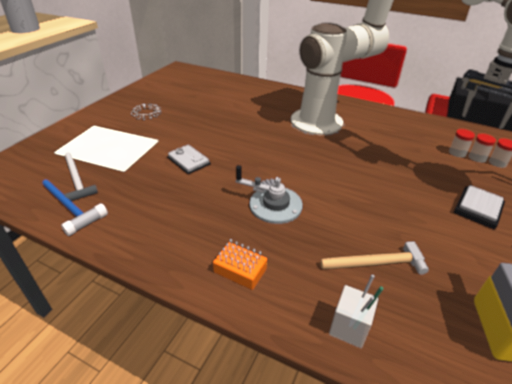

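View pics/top0.png

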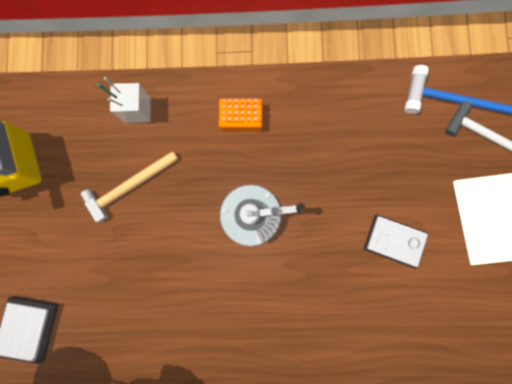

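The scene view shows the block at (188,158) and the mandrel at (275,200). The top view shows the block at (397,241) with the ring near (414,242), the mandrel at (250,214), and the lever pointing right to its grip near (298,209). I'll zoom in on both.

```bash
python3 - <<'E'
from h import *
a=cv2.imread('pics/top0.png');b=cv2.imread('pics/scene0.png')
f=lambda i,x,y,w,h,s:cv2.resize(i[y:y+h,x:x+w],None,fx=s,fy=s,interpolation=cv2.INTER_CUBIC)
A=np.vstack([np.hstack([f(a,210,175,100,80,4),f(a,355,205,80,80,4)]),np.hstack([f(b,225,155,100,70,4),f(b,155,130,80,70,4)])])
cv2.imwrite('pics/crop0.png',A)
c=camrig.camera('top')
print(onz(c,[(250,214)],0.072),onz(c,[(298,209)],.11),onz(c,[(414,242)],.032),onz(c,[(175,155),(95,205)],0.02),onz(c,[(241,115)],.05))
E
```

```text
[[0.56259368 0.05879245 0.072     ]] [[ 0.56870262 -0.0521287   0.11      ]] [[ 0.48688378 -0.33568384  0.032     ]] [[0.72504495 0.25281166 0.02      ]
 [0.6000975  0.45845342 0.02      ]] [[0.81630138 0.076389   0.05      ]]
```

View pics/crop0.png

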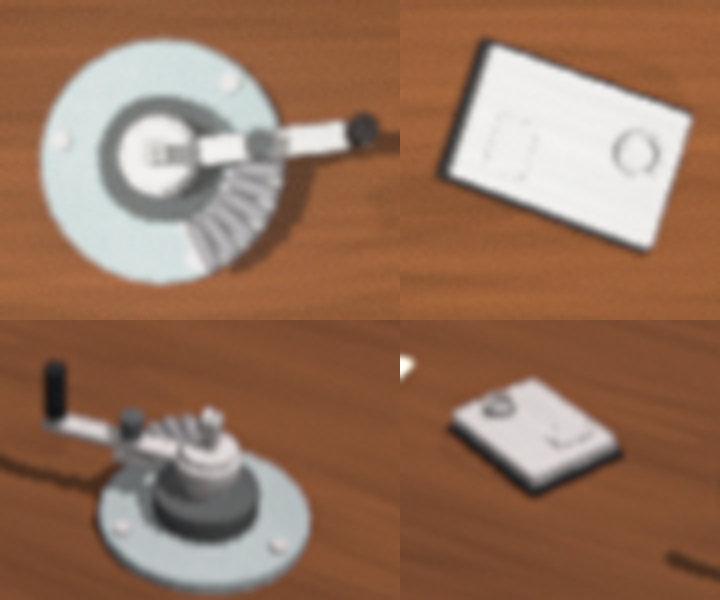

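The crop shows the ring at top px (413.8,243), at the block's -y end. The jaws are at top px (250,213) and the grip top at (301,207). The ridges fan out clockwise from the lever, towards -x.

```bash
python3 - <<'E'
from h import *
from scipy.optimize import least_squares
def circ(P):
    f=lambda q:np.hypot(P[:,0]-q[0],P[:,1]-q[1])-q[2]
    r=least_squares(f,[*P.mean(0)[:2],.05],loss='soft_l1',f_scale=.001);return r.x,np.sqrt(np.mean(r.fun**2))
for n,seed,box,rb,gb in (('top',(250,214),(215,180,72,70),(403,232,22,22),(290,198,20,20)),('scene',(275,200),(243,165,65,62),(166,140,28,22),(232,162,14,22))):
    c=camrig.camera(n); im=c['frame']; hsv=cv2.cvtColor(im,cv2.COLOR_RGB2HSV)
    x,y,w,h=box; sub=hsv[y:y+h,x:x+w]
    m=((sub[:,:,0]>70)&(sub[:,:,0]<120)&(sub[:,:,2]>120)&(sub[:,:,1]>15)).astype(np.uint8)
    cs=max(cv2.findContours(m,0,cv2.CHAIN_APPROX_NONE)[0],key=cv2.contourArea)
    hu=cv2.convexHull(cs).reshape(-1,2)+[x,y]
    print(n,'foot',m.sum(),circ(onz(c,hu,.012)))
    x,y,w,h=rb; g=cv2.cvtColor(im,cv2.COLOR_RGB2GRAY)[y:y+h,x:x+w].astype(int)
    print(g.tolist() if n=='top' else '')
    bl=cv2.GaussianBlur(g.astype(np.float32),(0,0),6); 
    np.save(f'{n}_ring.npy',g)
    x,y,w,h=gb; g=cv2.cvtColor(im,cv2.COLOR_RGB2GRAY)[y:y+h,x:x+w]; m=(g<45).astype(np.uint8)
    nn,l,st,ce=cv2.connectedComponentsWithStats(m); print('grip',[(st[i].tolist(),ce[i].round(1)+[x,y]) for i in range(1,nn)])
E
```

```text
top foot 40 (array([0.59741831, 0.02556613, 0.00407213]), np.float64(6.658268394432477e-06))
[[239, 238, 238, 237, 236, 237, 235, 235, 235, 235, 235, 236, 237, 238, 237, 237, 237, 230, 214, 189, 162, 141], [239, 240, 238, 238, 238, 237, 237, 236, 237, 235, 234, 235, 235, 234, 236, 237, 238, 239, 235, 229, 223, 208], [239, 238, 239, 239, 239, 239, 238, 238, 236, 236, 235, 235, 236, 234, 235, 236, 236, 236, 237, 237, 236, 234], [238, 238, 237, 238, 239, 239, 238, 239, 239, 237, 236, 236, 235, 234, 235, 234, 235, 235, 235, 237, 237, 238], [240, 239, 238, 237, 237, 238, 238, 237, 236, 232, 231, 230, 229, 231, 234, 236, 236, 235, 234, 233, 235, 235], [240, 240, 239, 239, 239, 238, 235, 230, 223, 216, 216, 217, 220, 226, 229, 231, 233, 234, 235, 234, 235, 234], [238, 239, 239, 239, 239, 236, 227, 210, 201, 204, 217, 220, 220, 219, 219, 222, 228, 234, 236, 236, 235, 235], [237, 237, 238, 238, 237, 227, 210, 191, 200, 217, 229, 230, 224, 213, 204, 209, 223, 233, 236, 236, 237, 232], [237, 238, 237, 236, 232, 216, 191, 195, 213, 228, 236, 237, 232, 221, 196, 195, 218, 230, 235, 236, 238, 231]
[... 909 characters left out ...]
237, 237, 237, 237, 236, 234, 229, 226, 227, 233, 236, 233, 229, 229, 235, 238, 235, 212, 158, 114], [238, 238, 238, 237, 236, 237, 237, 236, 236, 234, 235, 237, 238, 237, 236, 235, 237, 239, 232, 194, 137, 106], [236, 237, 237, 237, 237, 237, 237, 236, 236, 236, 236, 235, 237, 237, 236, 237, 238, 237, 226, 175, 121, 101], [237, 237, 237, 237, 238, 237, 237, 236, 236, 236, 236, 235, 235, 235, 237, 237, 237, 234, 212, 154, 110, 99], [238, 236, 238, 236, 236, 236, 236, 237, 236, 236, 236, 235, 236, 235, 235, 234, 236, 229, 189, 136, 105, 104]]
grip []
scene foot 1 (array([0.64993745, 0.03270828, 0.0297158 ]), np.float64(5.937972669123326e-09))

grip [([4, 5, 5, 13, 59], array([238.1, 172.6]))]
```

```bash
cat >> h.py <<'E'
from scipy.optimize import least_squares
def circ(P,r=None):
    f=lambda q:np.hypot(P[:,0]-q[0],P[:,1]-q[1])-(r or q[2])
    s=least_squares(f,[*P.mean(0)[:2],.02],loss='soft_l1',f_scale=.001);return s.x[:2].round(4),s.x[2].round(4),np.sqrt(np.mean(s.fun**2)).round(5)
E
python3 - <<'E'
from h import *
for n,box,rb in (('top',(215,180,68,70),(406,234,16,17)),('scene',(246,175,60,52),(171,143,17,16))):
    c=camrig.camera(n); im=c['frame'].astype(int)
    x,y,w,h=box; s=im[y:y+h,x:x+w]
    m=((s[:,:,2]>s[:,:,0]-12)&(s[:,:,2]>105)).astype(np.uint8)
    m=cv2.morphologyEx(m,cv2.MORPH_OPEN,np.ones((3,3)))
    k=max(cv2.findContours(m,0,cv2.CHAIN_APPROX_NONE)[0],key=cv2.contourArea)
    hu=cv2.convexHull(k).reshape(-1,2)+[x,y]; P=onz(c,hu,.012)
    print(n,cv2.boundingRect(k),circ(P),circ(P,.078))
    x,y,w,h=rb; g=im[y:y+h,x:x+w].sum(2)/3
    d=np.clip(np.median(g)-g-8,0,None) 
    v,u=np.nonzero(d>12)
    for z in(.022,.027,.032): print(' ring',z,circ(onz(c,np.c_[u+x,v+y],z)))
    if n=='scene': print(g.astype(int))
E
```

```text
top (6, 6, 62, 59) (array([0.5651, 0.0606]), np.float64(0.0767), np.float64(0.0015)) (array([0.5655, 0.0597]), np.float64(0.02), np.float64(0.00171))
 ring 0.022 (array([ 0.4844, -0.3386]), np.float64(0.0123), np.float64(0.00148))
 ring 0.027 (array([ 0.4845, -0.3366]), np.float64(0.0122), np.float64(0.00147))
 ring 0.032 (array([ 0.4847, -0.3345]), np.float64(0.0121), np.float64(0.00147))
scene (4, 5, 52, 43) (array([0.5562, 0.0538]), np.float64(0.0924), np.float64(0.00999)) (array([0.5698, 0.0603]), np.float64(0.02), np.float64(0.01539))
 ring 0.022 (array([ 0.4577, -0.3697]), np.float64(0.021), np.float64(0.01523))
 ring 0.027 (array([ 0.464 , -0.3645]), np.float64(0.0209), np.float64(0.01512))
 ring 0.032 (array([ 0.4703, -0.3593]), np.float64(0.0207), np.float64(0.015))
[[ 89  89  89  89  89  88  88  89  89  88  88  88  86  86  85  89  93]
 [ 89  89  89  89  89  90  89  89  89  88  87  87  88  91  98 110 123]
 [ 89  89  89  90  89  90  88  89  88  88  91  99 110 119 134 153 168]
 [ 90  89  89  88  87  87  89  91  93  98 110 134 156 167 177 192 202]
 [ 89  88  87  87  89  94 102 106 112 122 143 171 195 203 206 210 212]
 [ 86  86  87  89 100 115 130 130 128 136 154 179 204 212 211 211 212]
 [ 86  95 103 111 126 146 152 144 135 134 139 161 193 209 211 210 210]
 [107 127 147 154 158 161 158 153 150 148 145 151 181 202 210 210 211]
 [149 171 190 191 174 155 149 158 166 169 164 154 166 195 210 210 210]
 [191 203 210 203 171 135 127 145 159 164 160 151 164 194 211 212 211]
 [210 213 213 205 178 143 125 131 142 147 151 159 179 203 214 215 212]
 [206 213 213 210 198 178 165 165 167 170 175 186 200 211 215 216 215]
 [180 201 211 213 211 205 201 202 203 204 205 208 212 214 215 215 216]
 [139 173 198 211 213 214 213 213 214 215 215 215 215 214 214 215 215]
 [ 95 130 168 194 209 215 214 214 214 215 215 215 215 214 214 214 215]
 [ 60  88 124 161 190 207 214 215 214 214 215 215 215 214 215 215 214]]
```

```bash
python3 - <<'E'
from h import *
c=camrig.camera('scene'); im=c['frame'].astype(int)
print('ring scene',onz(c,[(179.3,150.5)],.027))
x,y,w,h=246,175,60,52; s=im[y:y+h,x:x+w]
m=((s[:,:,2]>s[:,:,0]-12)&(s[:,:,2]>105)).astype(np.uint8)
k=max(cv2.findContours(m,0,cv2.CHAIN_APPROX_NONE)[0],key=cv2.contourArea).reshape(-1,2)+[x,y]
hu=cv2.convexHull(k).reshape(-1,2); hu=hu[hu[:,1]>207]
print('foot scene',circ(onz(c,hu,.012),.078),'z0',circ(onz(c,hu,0.),.078))
print('grip top scene',onz(c,[(238.1,167.)],.11),'bottom',onz(c,[(238.5,180.)],.063))
print('proj mandrel jaw top,shoulder, scene',proj(c,[(.565,.06,.101),(.565,.06,.072)]))
t=camrig.camera('top');print('top',proj(t,[(.565,.06,.101),(.565,.06,.072)]))
I=t['frame'].astype(int); g=I[192:232,240:262].sum(2)//3
print(g[10:32])
# fan profile: brightness round the axis on r=.055-.075 at z=.046
G=cv2.cvtColor(t['frame'],cv2.COLOR_RGB2GRAY).astype(np.float32)
th=np.radians(np.arange(-190,-80,2.));acc=0
for r in(.056,.06,.064,.068,.072):
    uv=proj(t,np.c_[.565+r*np.cos(th),.06+r*np.sin(th),0*th+.046]).astype(np.float32)
    acc=acc+cv2.remap(G,uv[:,0].reshape(1,-1),uv[:,1].reshape(1,-1),1)[0]/5
print([(int(np.degrees(a)),int(b)) for a,b in zip(th,acc)])
E
```

```text
ring scene [[ 0.48378626 -0.3429984   0.027     ]]
foot scene (array([0.5714, 0.0625]), np.float64(0.02), np.float64(0.00143)) z0 (array([0.56  , 0.0579]), np.float64(0.02), np.float64(0.00116))
grip top scene [[ 0.57972786 -0.05878343  0.11      ]] bottom [[ 0.5795808  -0.05812256  0.063     ]]
proj mandrel jaw top,shoulder, scene [[277.85766344 178.2105047 ]
 [277.27237716 186.27713571]]
top [[248.95670454 212.2194515 ]
 [249.47112878 213.0070853 ]]
[[159 136 126 122 119 119 123 126 127 128 127 127 123 118 118 119 118 118
  121 124 131 140]
 [133 125 119 121 125 132 140 151 156 158 157 151 137 131 123 119 116 118
  119 120 124 128]
 [124 120 120 130 142 167 184 196 203 205 203 193 177 165 149 129 114 112
  119 120 122 123]
 [119 123 135 158 181 205 226 230 230 230 230 226 215 204 189 157 125 106
  107 112 116 120]
 [120 138 166 196 217 229 236 238 236 237 237 235 231 225 217 194 156 121
   99  96 106 114]
 [130 162 199 223 230 235 238 238 238 237 238 237 237 234 228 213 186 153
  110  92  96 102]
 [150 191 225 234 237 238 238 237 238 237 237 237 238 239 235 224 204 174
  131 105 11
[... 1409 characters left out ...]
, 219), (-188, 219), (-186, 220), (-184, 220), (-182, 220), (-180, 219), (-178, 219), (-176, 219), (-174, 219), (-172, 219), (-170, 220), (-168, 223), (-166, 227), (-164, 226), (-162, 217), (-160, 197), (-158, 181), (-156, 172), (-154, 158), (-152, 150), (-150, 157), (-148, 168), (-146, 174), (-144, 168), (-142, 158), (-140, 155), (-138, 164), (-136, 171), (-134, 173), (-132, 165), (-130, 157), (-128, 159), (-126, 167), (-124, 172), (-122, 171), (-119, 163), (-118, 157), (-116, 160), (-114, 167), (-112, 171), (-110, 170), (-108, 161), (-106, 157), (-104, 161), (-102, 165), (-100, 170), (-98, 166), (-96, 150), (-94, 132), (-92, 126), (-90, 133), (-88, 133), (-86, 131), (-84, 128), (-82, 131)]
```

```bash
echo '[[0,0,-0.05,0,0,0.18],[0,0,0,0,0,0.18],[0,0,0,0,0,0.18],[0,0,0,0,0,0.18],[0,0,0,0,0,0.18],[0,0,0,0,0,0.18],[0,0,0,0,0,0.18],[0,0,0,0,0,0.044]]' | python3 jog.py .05 20
```

```text
time_s: 1.45
ee_pos: [0.1516, 0.5546, 0.2646]
eef_rot: [0.708, 0.706, -0.0, -0.0]
wrist_force: [0.4, 0.3, 0.2]
width: 0.0501
finger_force: 0.0
```

```bash
echo '[[-0.05,0.019,0,0,0,0],[-0.05,0.019,0,0,0,0],[-0.05,0.019,0,0,0,0],[-0.05,0.019,0,0,0,0],[-0.05,0.019,0,0,0,0],[-0.05,0.019,0,0,0,0],[-0.05,0.019,0,0,0,0],[-0.05,0.019,0,0,0,0],[-0.05,0.019,0,0,0,0],[-0.05,0.019,0,0,0,0],[-0.05,0.019,0.02,0,0,0],[-0.05,0.019,0.02,0,0,0],[-0.05,0.019,0.02,0,0,0],[-0.05,0.019,0.02,0,0,0],[-0.05,0.019,0.02,0,0,0],[-0.05,0.019,0.02,0,0,0],[-0.05,0.019,0.02,0,0,0],[-0.0426,0.01,0,0,0,0],[0,0,0,0,0,0]]' | python3 jog.py
python3 - <<'E'
from h import *
s=telemetry.sense();print(s['ee_pos'],s['eef_rot'],s['joint_pos'])
c=camrig.camera('scene');t=camrig.camera('top')
f=lambda i,x,y,w,h,s:cv2.resize(i[y:y+h,x:x+w],None,fx=s,fy=s,interpolation=cv2.INTER_CUBIC)
A=np.hstack([f(t['frame'],350,195,100,100,4),f(c['frame'],130,95,100,100,4)])
cv2.imwrite('pics/b.png',A[:,:,::-1])
E
```

```text
time_s: 3.82
ee_pos: [0.4847, -0.3405, 0.1243]
eef_rot: [0.708, 0.706, -0.0, 0.0]
wrist_force: [-0.0, 0.5, -0.3]
width: 0.0498
finger_force: 0.0
[ 0.48466282 -0.34054402  0.12425466] [ 7.08069530e-01  7.06142670e-01 -1.37118846e-04  2.28196027e-04] [-8.16177015e-01  2.84501346e-01  1.63426438e+00 -2.77362685e-04
  1.22236268e+00 -8.13357384e-01]
```

View pics/b.png

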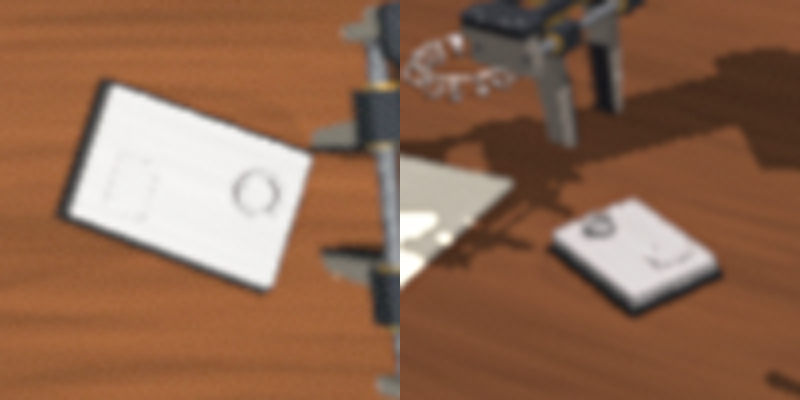

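The top half shows the open fingers clear of the ring, with tips near (428,231) and (431,260). In the scene half the tips are at (172,131) and (183,122). I'll use them to check the calibration offset.

```bash
python3 - <<'E'
from h import *
for n in('top','scene'):
    c=camrig.camera(n); P=[(.4847+sx*.025+ (0.009*sx),-.3405+sy,.1243) for sx in(1,-1) for sy in(.01,-.01)]
    print(n,proj(c,P).round(1).tolist(), 'ring', proj(c,[(.4847,-.3345,.032),(.484,-.338,.027),(.484,-.343,.027)]).round(1).tolist())
E
```

```text
top [[428.5, 228.1], [438.0, 227.9], [431.5, 260.0], [441.2, 259.9]] ring [[413.6, 242.9], [414.2, 243.1], [416.3, 243.1]]
scene [[172.8, 131.2], [167.7, 129.8], [184.9, 122.3], [180.0, 121.0]] ring [[181.0, 150.0], [180.5, 150.9], [179.3, 150.5]]
```

```bash
echo '[[0.0015,0,0.03,0,0,0],[0,0,0.03,0,0,0],[0,0,0.02,0,0,0],[0,0,0.01,0,0,0],[0,0,0.006,0,0,0],[0,0,0,0,0,0],[0,0,0,0,0,0]]' | python3 jog.py .05 && echo '[[0,0,0,0,0,0],[0,0,0,0,0,0],[0,0,0,0,0,0],[0,0,0,0,0,0],[0,0,0,0,0,0],[0,0,0,0,0,0]]' | python3 jog.py .015 20
```

```text
time_s: 4.9
ee_pos: [0.4851, -0.337, 0.0295]
eef_rot: [0.707, 0.707, -0.0, 0.001]
wrist_force: [-0.3, -1.5, -0.4]
width: 0.0501
finger_force: 0.0
time_s: 5.65
ee_pos: [0.4848, -0.3366, 0.0288]
eef_rot: [0.707, 0.707, -0.0, 0.0]
wrist_force: [0.6, -0.1, 2.6]
width: 0.0261
finger_force: 20.0
```

```bash
python3 - <<'E'
from h import *
c=camrig.camera('scene');t=camrig.camera('top')
f=lambda i,x,y,w,h,s:cv2.resize(i[y:y+h,x:x+w],None,fx=s,fy=s,interpolation=cv2.INTER_CUBIC)
A=np.hstack([f(t['frame'],390,220,50,50,8),f(c['frame'],155,120,50,50,8)])
cv2.imwrite('pics/c.png',A[:,:,::-1])
E
```

```text
(no output)
```

View pics/c.png

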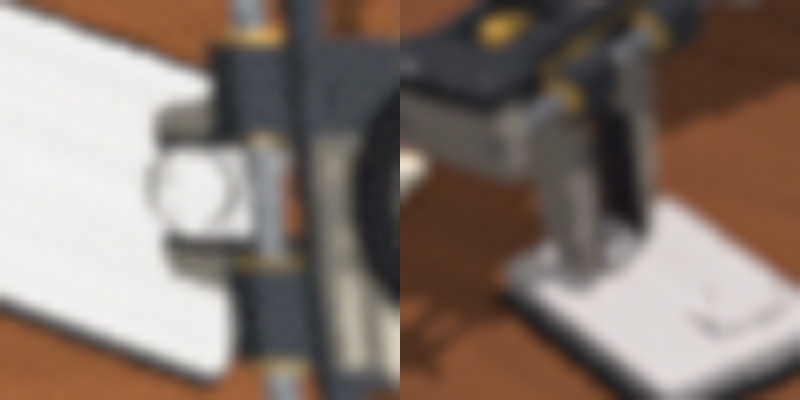

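The ring sits between the pads and roughly centred (top crop ring centre 197,190). The 26 mm width suggests I'm only on its chamfered rim, so I'll open, go lower and grip again.

```bash
echo '[[0,0,0,0,0,0],[0,0,0,0,0,0],[0,0,0,0,0,0],[0,0,0.003,0,0,0],[0,0,0.002,0,0,0],[0,0,0,0,0,0]]' | python3 jog.py .045 20 && echo '[[0,0,0,0,0,0],[0,0,0,0,0,0],[0,0,0,0,0,0],[0,0,0,0,0,0],[0,0,0,0,0,0],[0,0,0,0,0,0]]' | python3 jog.py .015 20
```

```text
time_s: 6.5
ee_pos: [0.4844, -0.3363, 0.0232]
eef_rot: [0.707, 0.707, -0.0, -0.0]
wrist_force: [-0.2, -0.4, -1.0]
width: 0.0453
finger_force: 0.0
time_s: 7.25
ee_pos: [0.4847, -0.3365, 0.0237]
eef_rot: [0.707, 0.707, 0.0, 0.0]
wrist_force: [0.7, -0.1, 1.1]
width: 0.0272
finger_force: 20.0
```

```bash
echo '[[0,0,-0.01,0,0,0],[0,0,-0.03,0,0,0],[0,0,-0.04,0,0,0],[0,0,-0.045,0,0,0],[0.03,0.008,0,0,0,0],[0.05,0.01,0,0,0,0],[0.05,0.01,0,0,0,0],[0.05,0.01,0,0,0,0],[0.05,0.01,0,0,0,0],[0.05,0.01,0,0,0,0],[0.05,0.01,0,0,0,0],[0.04,0.01,0,0,0,0],[0.028,0.005,0,0,0,0],[0,0,0,0,0,0],[0,0,0,0,0,0],[0,0,0,0,0,0]]' | python3 jog.py
python3 - <<'E'
from h import *
s=telemetry.sense();print(s['ee_pos'],s['eef_rot'],s['width'])
c=camrig.camera('scene');t=camrig.camera('top')
f=lambda i,x,y,w,h,s:cv2.resize(i[y:y+h,x:x+w],None,fx=s,fy=s,interpolation=cv2.INTER_CUBIC)
A=np.hstack([f(t['frame'],220,180,66,66,6),f(c['frame'],243,140,66,66,6)])
cv2.imwrite('pics/d.png',A[:,:,::-1])
E
```

```text
time_s: 9.25
ee_pos: [0.5675, 0.0604, 0.1487]
eef_rot: [0.708, 0.707, -0.0, 0.0]
wrist_force: [0.1, -0.4, 0.1]
width: 0.0269
finger_force: 20.0
[0.56753579 0.0603803  0.14874076] [ 7.07628634e-01  7.06584530e-01 -9.33691421e-05  1.00967450e-04] 0.026923736620234645
```

View pics/d.png

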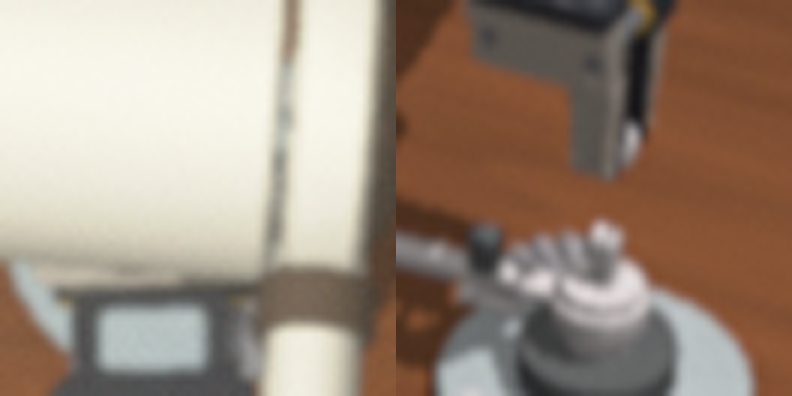

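Scene crop: the fingertip's lower edge runs from (272.2,168.3) to (280.7,169.7), the jaw tops are near (278,179.5), and the arm blocks the top view. I'll check the tool and mandrel against each other in the scene camera.

```bash
python3 - <<'E'
from h import *
c=camrig.camera('scene'); s=telemetry.sense();p=np.array(s['ee_pos']);print(p)
print('tip front', proj(c,[p+[.0135,.01*k,0] for k in(1,-1)]+[p+[.0225,.01*k,0] for k in(1,-1)]).round(1).tolist())
print('ring right edge',proj(c,p+[[0,.014,.003],[0,.014,.008]]).round(1).tolist())
for q in((.565,.06),(.567,.062),(.569,.062),(.571,.062)):
    print(q,'jaw r8.5 top',proj(c,[(*q,.099)]).round(1).tolist(),'shoulder L/R/front',proj(c,[(q[0]+.02*np.cos(a),q[1]+.02*np.sin(a),.072) for a in np.radians((-75,105,15))]).round(1).tolist(),
     'foot L R front',proj(c,[(q[0]+.078*np.cos(a),q[1]+.078*np.sin(a),.012) for a in np.radians((-75,105,15))]).round(1).tolist())
g=cv2.cvtColor(c['frame'],cv2.COLOR_RGB2GRAY).astype(int)
print('row188',g[188,265:292].tolist());print('col277',g[174:200,277].tolist());print('rows 176-184');print(g[175:186,272:286])
f=c['frame'].astype(int)
print('foot bottom col275',f[212:228,275].tolist())
E
```

```text
[0.5675825  0.06071525 0.14866097]
tip front [[280.2, 168.4], [273.4, 166.4], [278.9, 170.1], [272.0, 168.1]]
ring right edge [[283.6, 165.3], [283.7, 163.8]]
(0.565, 0.06) jaw r8.5 top [[277.8, 178.8]] shoulder L/R/front [[270.4, 185.4], [284.2, 187.2], [276.3, 190.6]] foot L R front [[250.4, 198.5], [302.3, 205.8], [272.1, 219.9]]
(0.567, 0.062) jaw r8.5 top [[278.2, 179.4]] shoulder L/R/front [[270.7, 185.9], [284.6, 187.8], [276.6, 191.2]] foot L R front [[250.7, 199.1], [302.7, 206.4], [272.4, 220.6]]
(0.569, 0.062) jaw r8.5 top [[277.9, 179.7]] shoulder L/R/front [[270.5, 186.3], [284.3, 188.2], [276.3, 191.6]] foot L R front [[250.4, 199.5], [302.5, 206.8], [272.1, 221.0]]
(0.571, 0.062) jaw r8.5 top [[277.6, 180.1]] shoulder L/R/front [[270.2, 186.7], [284.0, 188.6], [276.1, 192.0]] foot L R front [[250.1, 199.9], [302.2, 207.2], [271.9, 221.5]]
row188 [169, 181, 187, 180, 148, 143, 182, 209, 214, 215, 206, 193, 191, 199, 214, 221, 220, 216, 208, 189, 162, 149, 140, 125, 109, 99, 93]
col277 [95, 97, 122, 168, 197, 191, 164, 132, 110, 106, 106, 104, 114, 149, 191, 215, 207, 18
[... 287 characters left out ...]
 95]
 [139 127 113 140 182 191 185 177 146 112  98  96  97  97]
 [153 146 120 128 156 164 176 171 140 108  97  97  98  99]
 [155 151 119 111 123 132 147 148 126 103  95  96  97  97]
 [147 149 125 106 107 110 126 133 127 112 100  95  94  96]
 [138 144 136 115 106 106 120 139 153 149 130 107  94  93]
 [132 138 134 116 103 106 123 152 183 192 174 138 105  92]
 [142 134 122 107  98 104 126 162 200 215 208 177 127  96]]
foot bottom col275 [[184, 190, 193], [193, 199, 201], [193, 198, 200], [194, 200, 201], [194, 201, 202], [195, 202, 203], [194, 202, 203], [188, 195, 197], [168, 175, 176], [135, 141, 142], [113, 114, 114], [119, 99, 92], [128, 85, 65], [129, 78, 50], [127, 79, 50], [124, 77, 48]]
```

```bash
echo '[[0.001,-0.001,0.02,0,0,0],[0,0,0.015,0,0,0],[0,0,0.007,0,0,0],[0,0,0,0,0,0],[0,0,0,0,0,0],[0,0,0,0,0,0]]' | python3 jog.py && echo '[[0,0,0.003,0,0,0],[0,0,0.002,0,0,0],[0,0,0,0,0,0]]' | python3 jog.py && echo '[[0,0,0.002,0,0,0],[0,0,0.002,0,0,0],[0,0,0,0,0,0]]' | python3 jog.py
```

```text
time_s: 10.15
ee_pos: [0.5671, 0.0625, 0.1073]
eef_rot: [0.707, 0.707, 0.0, 0.0]
wrist_force: [0.7, -0.3, 0.4]
width: 0.0272
finger_force: 20.0
time_s: 10.52
ee_pos: [0.5664, 0.0626, 0.1013]
eef_rot: [0.707, 0.707, -0.0, -0.0]
wrist_force: [-0.0, 1.0, -0.7]
width: 0.0272
finger_force: 20.0
time_s: 10.9
ee_pos: [0.5664, 0.0625, 0.0973]
eef_rot: [0.707, 0.707, -0.0, -0.0]
wrist_force: [-0.6, -0.6, 0.4]
width: 0.0271
finger_force: 20.0
```

```bash
echo '[[0,0,0.003,0,0,0],[0,0,0.003,0,0,0],[0,0,0,0,0,0]]' | python3 jog.py && echo '[[0,0,0.004,0,0,0],[0,0,0.004,0,0,0],[0,0,0,0,0,0],[0,0,0,0,0,0]]' | python3 jog.py && echo '[[0,0,0.003,0,0,0],[0,0,0.003,0,0,0],[0,0,0,0,0,0],[0,0,0,0,0,0]]' | python3 jog.py
```

```text
time_s: 11.28
ee_pos: [0.5663, 0.0626, 0.0912]
eef_rot: [0.707, 0.707, -0.0, -0.0]
wrist_force: [0.9, 1.2, -0.4]
width: 0.0264
finger_force: 20.0
time_s: 11.78
ee_pos: [0.5666, 0.0625, 0.0836]
eef_rot: [0.707, 0.707, -0.0, 0.0]
wrist_force: [-0.6, -1.1, -0.9]
width: 0.027
finger_force: 20.0
time_s: 12.28
ee_pos: [0.5666, 0.0625, 0.0776]
eef_rot: [0.707, 0.707, -0.0, -0.0]
wrist_force: [-0.6, 0.2, -0.2]
width: 0.0268
finger_force: 20.0
```

Free so far. Next I'll creep to the shoulder.

```bash
echo '[[0,0,0.002,0,0,0],[0,0,0.001,0,0,0],[0,0,0,0,0,0],[0,0,0,0,0,0]]' | python3 jog.py && echo '[[0,0,0.001,0,0,0],[0,0,0,0,0,0],[0,0,0,0,0,0]]' | python3 jog.py
```

```text
time_s: 12.78
ee_pos: [0.5666, 0.0625, 0.0746]
eef_rot: [0.707, 0.707, 0.0, 0.0]
wrist_force: [0.2, 0.0, -0.1]
width: 0.0269
finger_force: 20.0
time_s: 13.15
ee_pos: [0.5667, 0.0625, 0.0737]
eef_rot: [0.707, 0.707, 0.0, 0.0]
wrist_force: [0.7, -0.1, -0.3]
width: 0.0272
finger_force: 20.0
```

```bash
echo '[[0,0,0,0,0,0],[0,0,0,0,0,0],[0,0,0,0,0,0],[0,0,0,0,0,0],[0,0,-0.005,0,0,0],[0,0,-0.02,0,0,0],[0,0,-0.03,0,0,0],[0,0,-0.03,0,0,0],[-0.05,0,0,0,0,0],[-0.05,0,0,0,0,0],[-0.02,0,0,0,0,0],[0,0,0,0,0,0],[0,0,0,0,0,0]]' | python3 jog.py .045
python3 - <<'E'
from h import *
s=telemetry.sense();print(s['ee_pos'],s['joint_pos'])
c=camrig.camera('scene');t=camrig.camera('top')
f=lambda i,x,y,w,h,s:cv2.resize(i[y:y+h,x:x+w],None,fx=s,fy=s,interpolation=cv2.INTER_CUBIC)
A=np.hstack([f(t['frame'],220,180,80,80,5),f(c['frame'],230,150,80,80,5)])
cv2.imwrite('pics/e.png',A[:,:,::-1])
g=c['frame']
E
```

```text
time_s: 14.78
ee_pos: [0.5665, -0.0562, 0.1585]
eef_rot: [0.707, 0.707, 0.0, -0.0]
wrist_force: [0.0, -0.4, 0.6]
width: 0.0448
finger_force: 0.0
[ 0.56654173 -0.05615875  0.15847906] [-3.11357211e-01  1.92208439e-01  1.67247395e+00  6.55106548e-04
  1.27744007e+00 -3.12472269e-01]
```

View pics/e.png

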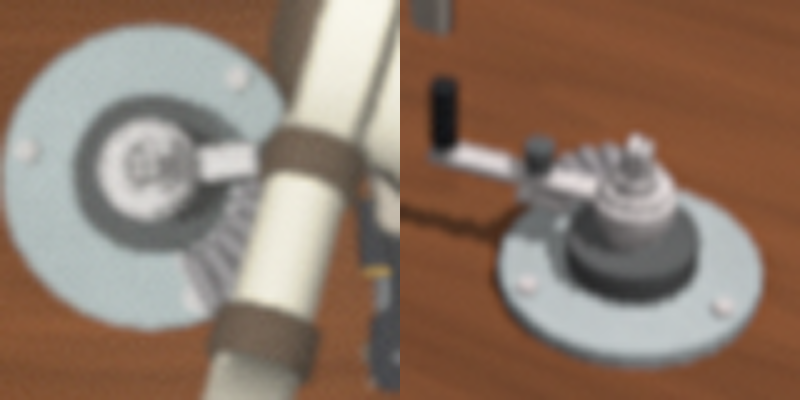

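The ring encircles the jaws and lies flat on the shoulder (top crop 150,170; scene crop 637,190). Next is the lever grip at about (0.575,-0.058).

```bash
echo '[[-0.002,0.009,0,0,0,0],[0,0,0.03,0,0,0],[0,0,0.03,0,0,0],[0,0,0.02,0,0,0],[0,0,0.005,0,0,0],[0,0,0,0,0,0],[0,0,0,0,0,0]]' | python3 jog.py .045 && echo '[[0,0,0,0,0,0],[0,0,0,0,0,0],[0,0,0,0,0,0],[0,0,0,0,0,0],[0,0,0,0,0,0],[0,0,0,0,0,0]]' | python3 jog.py .008 20
python3 -c "
from cell import arm, camrig, telemetry
s=telemetry.sense();print(s['ee_pos'],s['wrist_force'],s['moment'],s['joint_pos'])"
```

```text
time_s: 15.75
ee_pos: [0.5767, -0.0596, 0.0749]
eef_rot: [0.707, 0.707, 0.001, 0.001]
wrist_force: [0.3, -0.4, -0.3]
width: 0.045
finger_force: 0.0
time_s: 16.5
ee_pos: [0.5757, -0.0595, 0.0738]
eef_rot: [0.707, 0.707, 0.0, 0.0]
wrist_force: [-1.3, 0.1, 1.3]
width: 0.0175
finger_force: 20.0
[ 0.57572722 -0.05953796  0.07380378] [-1.28750417  0.06105253  1.32064035] [-0.04789265  0.15718807 -0.0084584 ] [-3.11678404e-01  3.15186099e-01  1.70575838e+00 -6.50932735e-05
  1.12036517e+00 -3.11614758e-01]
```

```bash
cat > st.py <<'E'
from h import *
def read():
    s=telemetry.sense(); v=np.array(s['ee_pos'][:2])-[.5667,.0625]; F=np.array(s['wrist_force'][:2])
    return s['time_s'],np.hypot(*v),np.arctan2(v[1],v[0]),F,s
t,r,a,F,s=read(); u=np.array([-np.sin(a),np.cos(a)]) # ccw tangent
print('t%.2f r%.4f th%.3f Ftan%.1f Frad%.1f w%.4f fz%.1f z%.4f yaw%.3f'%(t,r,-1.494-a,F@u,F@[np.cos(a),np.sin(a)],s['width'],s['wrist_force'][2],s['ee_pos'][2],R.from_quat(s['eef_rot']).as_matrix()[0,0]))
E
echo '[[0,0,0,0,0,-0.07],[0,0,0,0,0,0]]' | python3 jog.py>/dev/null; python3 st.py
echo '[[0.0001,-0.0048,0,0,0,0.04],[0.0001,-0.0048,0,0,0,0.04],[0,0,0,0,0,0]]' | python3 jog.py>/dev/null; python3 st.py
echo '[[0.0001,-0.0048,0,0,0,0.04],[0,0,0,0,0,0]]' | python3 jog.py>/dev/null; python3 st.py
```

```text
t16.75 r0.1223 th0.003 Ftan-0.3 Frad0.1 w0.0177 fz2.5 z0.0738 yaw-0.069
t17.12 r0.1224 th0.081 Ftan4.3 Frad0.8 w0.0176 fz-0.7 z0.0738 yaw0.011
t17.38 r0.1224 th0.120 Ftan5.4 Frad0.6 w0.0175 fz-0.2 z0.0738 yaw0.050
```

```bash

echo '[[0,-0.0037,0,0,0,0.03],[0,0,0,0,0,0]]' | python3 jog.py>/dev/null; python3 st.py
echo '[[0.0001,-0.0037,0,0,0,0.03],[0,0,0,0,0,0]]' | python3 jog.py>/dev/null; python3 st.py
echo '[[0,-0.0037,0,0,0,0.03],[0,0,0,0,0,0]]' | python3 jog.py>/dev/null; python3 st.py
echo '[[0.0001,-0.0037,0,0,0,0.03],[0,0,0,0,0,0]]' | python3 jog.py>/dev/null; python3 st.py
echo '[[0,-0.0037,0,0,0,0.03],[0,0,0,0,0,0]]' | python3 jog.py>/dev/null; python3 st.py
echo '[[0.0001,-0.0037,0,0,0,0.03],[0,0,0,0,0,0]]' | python3 jog.py>/dev/null; python3 st.py
```

```text
t17.62 r0.1225 th0.145 Ftan4.1 Frad-0.0 w0.0177 fz-1.2 z0.0739 yaw0.080
t17.88 r0.1225 th0.175 Ftan6.0 Frad0.9 w0.0171 fz-1.9 z0.0739 yaw0.110
t18.12 r0.1225 th0.208 Ftan4.7 Frad-0.4 w0.0176 fz-0.6 z0.0739 yaw0.139
t18.38 r0.1225 th0.240 Ftan4.0 Frad0.7 w0.0173 fz0.1 z0.0739 yaw0.169
t18.62 r0.1225 th0.275 Ftan3.8 Frad1.4 w0.0177 fz3.4 z0.0738 yaw0.199
t18.88 r0.1224 th0.303 Ftan4.7 Frad2.6 w0.0173 fz3.0 z0.0738 yaw0.228
```

```bash
cat > st.py <<'E'
from h import *
L=[]
for i in range(4):
    s=telemetry.sense(); v=np.array(s['ee_pos'][:2])-[.5667,.0625]; F=np.array(s['wrist_force'][:2]); a=np.arctan2(v[1],v[0])
    L.append([s['time_s'],np.hypot(*v),-1.494-a,F@[-np.sin(a),np.cos(a)],F@[np.cos(a),np.sin(a)],s['wrist_force'][2],s['moment'][2],s['ee_pos'][2]])
    if i<3: camrig.camera('scene')
print('t%.2f r%.4f th%.3f Ftan%.2f Frad%.2f fz%.2f mz%.3f z%.4f'%tuple(np.mean(L,0)))
E
python3 st.py
echo '[[0,-0.0037,0,0,0,0.03],[0,0,0,0,0,0]]' | python3 jog.py>/dev/null; python3 st.py
echo '[[0.0001,-0.0037,0,0,0,0.03],[0,0,0,0,0,0]]' | python3 jog.py>/dev/null; python3 st.py
echo '[[0,-0.0037,0,0,0,0.03],[0,0,0,0,0,0]]' | python3 jog.py>/dev/null; python3 st.py
echo '[[0.0001,-0.0037,0,0,0,0.03],[0,0,0,0,0,0]]' | python3 jog.py>/dev/null; python3 st.py
echo '[[0,-0.0037,0,0,0,0.03],[0,0,0,0,0,0]]' | python3 jog.py>/dev/null; python3 st.py
```

```text
t18.95 r0.1224 th0.302 Ftan4.24 Frad2.75 fz2.71 mz0.010 z0.0738
t19.35 r0.1224 th0.329 Ftan4.98 Frad2.52 fz1.58 mz0.015 z0.0738
t19.75 r0.1224 th0.356 Ftan6.83 Frad2.64 fz0.15 mz-0.011 z0.0739
t20.15 r0.1224 th0.388 Ftan5.25 Frad2.24 fz0.99 mz0.005 z0.0739
t20.55 r0.1224 th0.421 Ftan5.00 Frad2.75 fz2.61 mz-0.016 z0.0738
t20.95 r0.1224 th0.454 Ftan3.61 Frad3.28 fz3.79 mz-0.005 z0.0738
```

```bash

echo '[[0,-0.0037,0,0,0,0.03],[0,0,0,0,0,0]]' | python3 jog.py>/dev/null; python3 st.py
echo '[[0.0001,-0.0037,0,0,0,0.03],[0,0,0,0,0,0]]' | python3 jog.py>/dev/null; python3 st.py
echo '[[0,-0.0037,0,0,0,0.03],[0,0,0,0,0,0]]' | python3 jog.py>/dev/null; python3 st.py
echo '[[0.0001,-0.0037,0,0,0,0.03],[0,0,0,0,0,0]]' | python3 jog.py>/dev/null; python3 st.py
echo '[[0,-0.0037,0,0,0,0.03],[0,0,0,0,0,0]]' | python3 jog.py>/dev/null; python3 st.py
```

```text
t21.35 r0.1224 th0.486 Ftan2.71 Frad3.53 fz5.29 mz0.016 z0.0738
t21.75 r0.1224 th0.512 Ftan5.06 Frad3.33 fz2.96 mz-0.009 z0.0738
t22.15 r0.1224 th0.538 Ftan6.69 Frad3.20 fz1.56 mz0.009 z0.0738
t22.55 r0.1224 th0.569 Ftan6.48 Frad2.89 fz1.89 mz-0.006 z0.0739
t22.95 r0.1224 th0.602 Ftan5.47 Frad2.74 fz3.06 mz0.010 z0.0738
```

```bash

echo '[[0.0001,-0.0037,0,0,0,0.03],[0,0,0,0,0,0]]' | python3 jog.py>/dev/null; python3 st.py
echo '[[0,-0.0037,0,0,0,0.03],[0,0,0,0,0,0]]' | python3 jog.py>/dev/null; python3 st.py
echo '[[0,-0.0025,0,0,0,0.02],[0,0,0,0,0,0]]' | python3 jog.py>/dev/null; python3 st.py
```

```text
t23.35 r0.1223 th0.635 Ftan4.27 Frad2.64 fz4.63 mz0.018 z0.0738
t23.75 r0.1223 th0.668 Ftan3.54 Frad2.58 fz4.87 mz0.016 z0.0738
t24.15 r0.1223 th0.688 Ftan3.97 Frad2.93 fz5.52 mz-0.001 z0.0738
```

```bash

echo '[[0,-0.0018,0,0,0,0.015],[0,0,0,0,0,0]]' | python3 jog.py>/dev/null; python3 st.py
python3 - <<'E'
from h import *
c=camrig.camera('scene');t=camrig.camera('top')
f=lambda i,x,y,w,h,s:cv2.resize(i[y:y+h,x:x+w],None,fx=s,fy=s,interpolation=cv2.INTER_CUBIC)
A=np.hstack([f(t['frame'],215,175,80,80,5),f(c['frame'],230,150,80,80,5)])
cv2.imwrite('pics/f.png',A[:,:,::-1])
E
```

```text
t24.55 r0.1223 th0.700 Ftan4.19 Frad2.21 fz4.32 mz0.010 z0.0737
```

View pics/f.png

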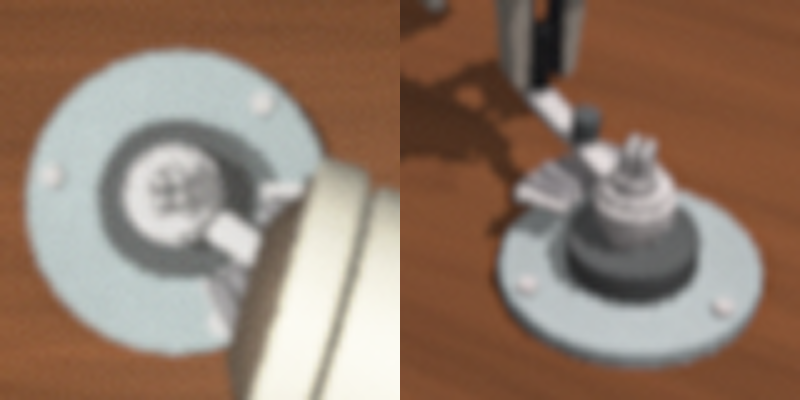

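The top crop shows the lever in the middle of the ridge fan, and the scene crop shows the ring still flat on the shoulder with the jaws spread. I felt three clicks (peaks near 0.18, 0.36 and 0.55 rad), and the lever is now at 0.70 in the third notch.

```bash
python3 -c "
from cell import arm, camrig, telemetry
print(arm.sign_off())"
```

```text
the job is handed in; nothing more can be done
None
```

I handed the job in with the ring flat on the mandrel's shoulder and the gripper still holding the lever in the third notch, three clicks round; the blank, hammer and bur box were not touched, and sign-off gave no verdict.

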